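# Turn the delivery row round onto the issue tray

## Task

Move the four parts from the plywood delivery carrier into the blue issue tray, one to a bay, in reverse order: the part at the left end of the delivery row (left as seen from the robot) goes into the right-end bay, the next into the bay beside it, and so on to the left-end bay. Each part must end standing upright on the floor of its bay, near the middle; never tip a part over, and leave the screwdriver, the tape roll and the small red bin where they are.

Things in the scene. Friction and masses are not known exactly. Their poses are not given: they have to be found in the camera images.
- heatsink: Aluminium heat sink, a finned square block 40 x 40 mm, 42 mm high (fins run along x, gripped like a solid block), about 110 g. Loose, upright at the start, its axes within 0.15 rad of the row's. Origin: centre of its underside, 12 mm above the table at the start; z up.
- capacitor: Plain upright can capacitor, black cylinder 35 mm in diameter, 46 mm high with a bare aluminium top, about 60 g. Loose, upright at the start, its axes within 0.15 rad of the row's. Origin: centre of its underside, 12 mm above the table at the start; z up.
- transformer: Small mains transformer: dark steel core 46 mm (x) by 20 mm (y) by 40 mm high, through a white and copper coil 28 mm (x) by 38 mm (y) from 5 to 35 mm high, about 220 g. Grip the core along x or the coil along y. Loose, upright at the start, its axes within 0.15 rad of the row's. Origin: centre of its underside, 12 mm above the table at the start; z up.
- knob: Black instrument knob: skirt 44 mm in diameter and 6 mm high, above it a round grip 35 mm in diameter up to 38 mm high, with a short white line on top, about 50 g. Loose, upright at the start, its axes within 0.15 rad of the row's. Origin: centre of its underside, 12 mm above the table at the start; z up.
- tile_heatsink: Flat grey plastic tile, 4 mm thick, 54 mm square, fixed on the plywood carrier. The heat sink stands on it at the start: it marks that part's place in the delivery row. Origin: centre of its underside, 8 mm above the table; +y points along the row to its left end. The four tiles lie in a straight row at 66 mm pitch, in an order that varies.
- tile_capacitor: Flat grey plastic tile, 4 mm thick, round, 54 mm in diameter, fixed on the plywood carrier. The capacitor stands on it at the start: it marks that part's place in the delivery row. Origin: centre of its underside, 8 mm above the table; +y points along the row to its left end. The four tiles lie in a straight row at 66 mm pitch, in an order that varies.
- tile_transformer: Flat grey plastic tile, 4 mm thick, 62 mm (x) by 48 mm (y), fixed on the plywood carrier. The transformer stands on it at the start: it marks that part's place in the delivery row. Origin: centre of its underside, 8 mm above the table; +y points along the row to its left end. The four tiles lie in a straight row at 66 mm pitch, in an order that varies.
- tile_knob: Flat grey plastic tile, 4 mm thick, an eight-pointed star 44 mm across its flats, fixed on the plywood carrier. The knob stands on it at the start: it marks that part's place in the delivery row. Origin: centre of its underside, 8 mm above the table; +y points along the row to its left end. The four tiles lie in a straight row at 66 mm pitch, in an order that varies.
- carrier: Plywood delivery carrier, fixed, a flat strip 86 mm (x, away from the robot) by 300 mm (y, left) and 8 mm thick, with a low wooden batten at each end, tops 16 mm above the table. Origin: centre of its underside, on the table. The tiles lie on it at y = +99 (left end), +33, -33 and -99 mm (right end); place and heading vary.
- tray: Blue plastic tray, fixed, 74 mm (x, away from the robot) by 272 mm (y, left), four open bays in a row, nearer or farther than the carrier. Origin: centre of its underside, on the table. Bay floor 6 mm, rim and 4 mm thick dividers 16 mm above the table. Bays 66 (x) by 62 mm (y) inside, centred at x = 0, y = +99 (left end), +33, -33, -99 mm (right end).
- screwdriver: Bystander: a screwdriver lying on the table at the right. Not to be moved.
- tape_roll: Bystander: an empty cardboard tape roll, 90 mm across and 24 mm high, at the left. Origin: centre of its underside. Not to be moved.
- small_bin: Bystander: a small empty open red plastic bin, 130 x 90 x 55 mm, at the left. Origin: centre of its underside. Not to be moved.
There are look-alikes about, which are no part of the job. What is shaped like the transformer but purple is not meant.

How it is judged:
At the end, for the whole second after the job is handed in: All four parts stand in the blue tray, upright within 0.1 rad, underside on the bay floor (2 to 10 mm above the tray's underside), each within 12 mm in x and in y of the centre of a bay, one to a bay, in the reverse of the tiles' left-to-right order, at rest and released (x of heatsink in the frame of tray between -0.012 and 0.012 m and z of heatsink in the frame of tray between 0.002 and 0.01 m and angle between each of heatsink, capacitor, transformer, knob's own z axis and vertical below 0.1 rad and linear speed of each of heatsink, capacitor, transformer, knob below 0.02 m/s and ((y of tile_heatsink in the frame of carrier between -0.119 and -0.079 m and y of heatsink in the frame of tray between 0.087 and 0.111 m) or (y of tile_heatsink in the frame of carrier between -0.053 and -0.013 m and y of heatsink in the frame of tray between 0.021 and 0.045 m) or (y of tile_heatsink in the frame of carrier between 0.013 and 0.053 m and y of heatsink in the frame of tray between -0.045 and -0.021 m) or (y of tile_heatsink in the frame of carrier between 0.079 and 0.119 m and y of heatsink in the frame of tray between -0.111 and -0.087 m)) and x of capacitor in the frame of tray between -0.012 and 0.012 m and z of capacitor in the frame of tray between 0.002 and 0.01 m and ((y of tile_capacitor in the frame of carrier between -0.119 and -0.079 m and y of capacitor in the frame of tray between 0.087 and 0.111 m) or (y of tile_capacitor in the frame of carrier between -0.053 and -0.013 m and y of capacitor in the frame of tray between 0.021 and 0.045 m) or (y of tile_capacitor in the frame of carrier between 0.013 and 0.053 m and y of capacitor in the frame of tray between -0.045 and -0.021 m) or (y of tile_capacitor in the frame of carrier between 0.079 and 0.119 m and y of capacitor in the frame of tray between -0.111 and -0.087 m)) and x of transformer in the frame of tray between -0.012 and 0.012 m and z of transformer in the frame of tray between 0.002 and 0.01 m and ((y of tile_transformer in the frame of carrier between -0.119 and -0.079 m and y of transformer in the frame of tray between 0.087 and 0.111 m) or (y of tile_transformer in the frame of carrier between -0.053 and -0.013 m and y of transformer in the frame of tray between 0.021 and 0.045 m) or (y of tile_transformer in the frame of carrier between 0.013 and 0.053 m and y of transformer in the frame of tray between -0.045 and -0.021 m) or (y of tile_transformer in the frame of carrier between 0.079 and 0.119 m and y of transformer in the frame of tray between -0.111 and -0.087 m)) and x of knob in the frame of tray between -0.012 and 0.012 m and z of knob in the frame of tray between 0.002 and 0.01 m and ((y of tile_knob in the frame of carrier between -0.119 and -0.079 m and y of knob in the frame of tray between 0.087 and 0.111 m) or (y of tile_knob in the frame of carrier between -0.053 and -0.013 m and y of knob in the frame of tray between 0.021 and 0.045 m) or (y of tile_knob in the frame of carrier between 0.013 and 0.053 m and y of knob in the frame of tray between -0.045 and -0.021 m) or (y of tile_knob in the frame of carrier between 0.079 and 0.119 m and y of knob in the frame of tray between -0.111 and -0.087 m))); the robot touches nothing.
It fails at once if a part is tipped over (more than 0.7 rad) (angle between any of heatsink, capacitor, transformer, knob's own z axis and vertical above 0.7 rad).
It fails at once if a bystander is moved by more than 20 mm (distance of any of screwdriver, tape_roll, small_bin from where it was at the start of the episode above 0.02 m).
It also fails if it takes over 96 s, if anything falls off the work surface, if the arm or the gripper's body presses on something with over 40 N, if the wrist force passes 120 N, or if a joint passes its speed limit or range.

## Robot

A 6-joint arm with a two-finger parallel gripper is mounted at the origin on the work surface. World frame = base frame: x ahead of the robot, y to its left, z up, the work surface at z = 0. Lengths are in m, angles in rad, forces in N, time in s.
With the tool pointing down it reaches from about 0.425 to 1.125 m from the base axis. Payload 14.9 kg.
Tool frame: the origin (TCP) lies midway between the tips of the shut fingers; the grasp point (between the pads) lies env.grip_depth behind it (env.grip_depth is the distance from the TCP to the grasp point, in m); x points along the fingers, y is the direction in which the jaws open and shut, and the axes are right-handed (so a half turn about x gives the same grasp; the last joint's range is limited). The gripper opens to 91 mm and grips with 3 to 60 N. Pads are 32 mm wide; open, the fingers measure 118 mm over their backs; the gripper's body (76 mm by 178 mm) begins 60 mm behind the grasp point.
Start: joints at [-1.153, 0.379, 1.734, -0, 1.028, -0.033], TCP at [0.305, -0.63, 0.214] pointing down, gripper open.
Joint ranges: [-2.77, 2.77], [-0.74, 2.19], [0, 2.66], [-1.06, 4.2], [0.31, 2.87], [-3.08, 3.08]. Speed limits (rad/s): [1.89, 1.89, 2.39, 3.14, 3.14, 3.14].

## Interface

Orientations are given as a unit quaternion [x, y, z, w].
In Python, from cell import env gives the robot as it stands.
- The arm moves only by the shell command python3 -m pendant 'ROWS'. ROWS is JSON, a list of rows, each a list of 5 numbers: the finger opening in m, from 0 to 0.0912, then the shift along the world's x, y, z in m, then the turn about the world's z in rad. A call has 1 to 12 rows; each row is the pose to reach, as a shift and turn from the pose commanded when the call began; what a row does not reach only later rows make up. A row lasts 1/12 s, in which the tool goes at most 41.7 mm and 7.16 degrees, less where a joint would pass 70% of its speed; a pose out of reach is approached as far as the arm can. A call with a gripper value outside its range is refused whole. The fingers move at their own pace and stop on an object; the grip force is fixed at half the most. Time passes only in rows, so rows that repeat a pose let the fingers close. It gives the time, the measured TCP pose, the force and the opening at its end, in the units of the state.
- env.state(): the state, without advancing time (a new reading comes with each control period).
- env.snapshot(name): name is "side" or "top"; returns a dict with "image" (420x560x3 uint8, red, green, blue), "camera_matrix" (3x3 intrinsics, pixels), "R" (3x3) and "t" (3): a world point X has camera coordinates R X + t. Camera axes: x right, y down, z forward; pixel columns grow to the right and rows downward; lengths in m; the calibration is good to about 2 mm. A picture is of the moment at which its call begins. There is no depth.
- env.sign_off(): hands the job in, once; it reports no verdict.
The state is a dict: "time": time; "q": joint angles; "joint_velocities": joint speeds; "effort": joint torques, N m; "position": TCP position; "tcp_rot": TCP orientation; "wrist_force": force on the tool from outside, world axes, zero at the start; "wrist_torque": the same for the moment, N m; "grip_width": finger opening in m.
Only numpy, scipy, OpenCV 4.12 (cv2) and the standard library are available. Lean on these libraries where they do the work, as an engineer would, in place of code of your own. Each camera call takes 0.05 s, during which the arm holds its last target.

## Working session

There is one attempt and no reset: what is moved stays moved. The work goes in short steps, Python scripts to look and compute and a shell command to move; the robot and the scene stay as the last step left them, time stands still between calls to the robot, and variables do not carry over. Pictures are saved under pics/ and viewed, and the job is handed in when it is done.

```bash
ls; mkdir -p pics
python3 - <<'E'
from cell import env
import cv2
s=env.state();print(s['time'],s['position'],s['tcp_rot'],s['grip_width'],env.grip_depth)
for n in ['top','side']:
    d=env.snapshot(n);cv2.imwrite(f'pics/{n}0.png',d['image'][:,:,::-1]);print(n,d['camera_matrix'].tolist(),d['R'].tolist(),d['t'].tolist())
E
```

```text
pics
0.0 [ 0.30481149 -0.62972542  0.21329578] [-0.6891528  -0.15838894  0.68929403 -0.157655  ] 0.09119551301662579 0.0188
top [[540.4690660542861, 0.0, 282.5552334636588], [0.0, 540.4690660542861, 205.5486813751888], [0.0, 0.0, 1.0]] [[-0.0032806138847127457, -0.9999859499143171, 0.004163837953195768], [-0.9871056722213353, 0.0025719293780604984, -0.1600492956802379], [0.16003633787676283, -0.004635208003457113, -0.9871002408092905]] [0.005023354450026301, 0.5167856837571818, 1.1290370775566991]
side [[529.789791480166, 0.0, 282.5143981532355], [0.0, 529.789791480166, 202.62785175816657], [0.0, 0.0, 1.0]] [[-0.9670198517826807, -0.2540261682616654, 0.018528683075128543], [-0.1672485502469826, 0.5784423176325189, -0.7983936420163945], [0.1920951032652447, -0.7751613967492291, -0.6018507126283883]] [0.4827033048438058, 0.11439400864324188, 1.3021169787028046]
```

View pics/top0.png

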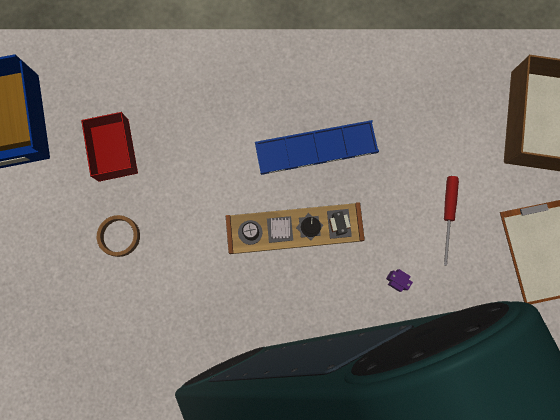

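View pics/side0.png

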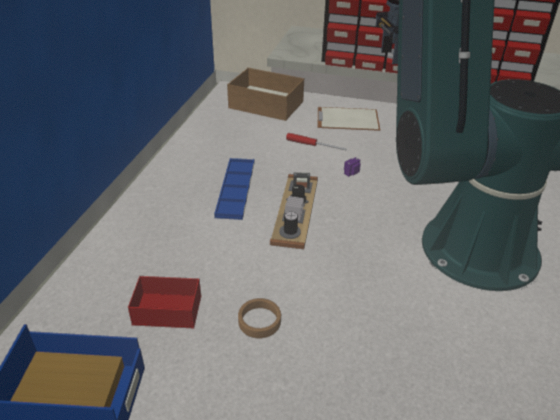

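The top picture shows the delivery row from left to right: capacitor (250,231), heat sink (280,229), knob (311,227) and transformer (340,223). There are two transformer-shaped things: the dark one at (340,223) on the carrier and the purple one at (400,280) on the table. The one on the carrier is meant, because purple is excluded. I'll enlarge to confirm this and to pick corners.

Run:
```python
import cv2
im=cv2.imread('pics/top0.png')
cv2.imwrite('pics/cropA.png',cv2.resize(im[195:295,220:420],None,fx=4,fy=4,interpolation=cv2.INTER_CUBIC))
cv2.imwrite('pics/cropB.png',cv2.resize(im[110:185,245:390],None,fx=5,fy=5,interpolation=cv2.INTER_CUBIC))
```

```text
(no output)
```

View pics/cropA.png

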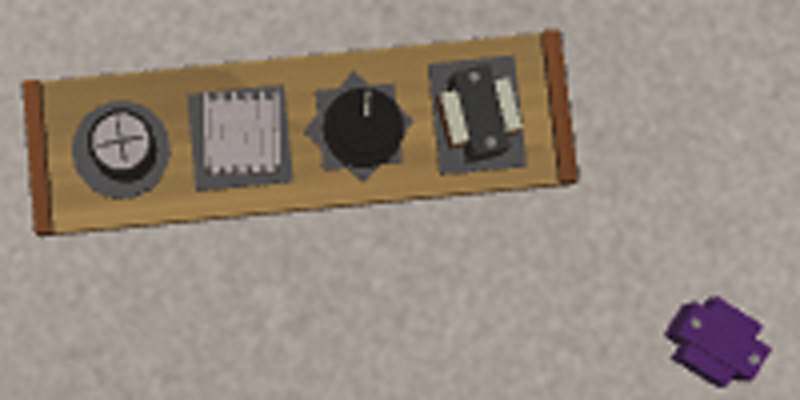

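View pics/cropB.png

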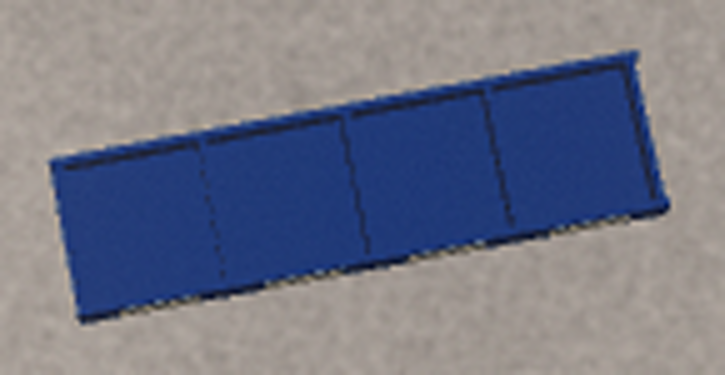

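The crop confirms it: the dark core with the white coil at crop (480,110) is the transformer, and the purple one at crop (718,342) is the look-alike. Next I'll fit the poses.

```bash
cat > h.py <<'E'
import numpy as np,cv2
from scipy.optimize import minimize
from cell import env
def proj(d,X):
    c=(d['R']@np.atleast_2d(X).T).T+d['t'];p=(np.array(d['camera_matrix'])@c.T).T;return p[:,:2]/p[:,2:]
def ray(d,uv,z):
    R=np.array(d['R']);t=np.array(d['t']);C=-R.T@t
    v=R.T@np.linalg.solve(d['camera_matrix'],[uv[0],uv[1],1]);return (C+v*(z-C[2])/v[2])[:2]
def box(p,sx,sy,z0,z1):
    c,s=np.cos(p[2]),np.sin(p[2])
    return np.array([[p[0]+c*a*sx/2-s*b*sy/2,p[1]+s*a*sx/2+c*b*sy/2,z] for a in(-1,1) for b in(-1,1) for z in(z0,z1)])
def fit(d,mask,p0,f):
    S=8;m=cv2.resize(mask,None,fx=S,fy=S,interpolation=cv2.INTER_NEAREST)>0
    def cost(q):
        h=cv2.convexHull(proj(d,f(q*sc)).astype(np.float32))[:,0]
        r=np.zeros(m.shape,np.uint8);cv2.fillPoly(r,[np.round((h+.5)*S).astype(np.int32)],1);r=r>0
        return 1-(r&m).sum()/(r|m).sum()
    sc=np.array([.001,.001,.01])[:len(p0)]
    x=np.array(p0)/sc
    for _ in range(3):
        o=minimize(cost,x,method='Nelder-Mead',options=dict(initial_simplex=np.vstack([x]+[x+6*e for e in np.eye(len(x))])));x=o.x
    return x*sc,o.fun
E
python3 - <<'E'
from h import *
d=env.snapshot('top');im=d['image'].astype(int);s=env.snapshot('side');si=s['image'].astype(int)
def tm(im,r0,r1,c0,c1):
    m=((im[...,2]>im[...,0]*1.5)&(im[...,2]>im[...,1]*1.2)).astype(np.uint8);k=np.zeros_like(m);k[r0:r1,c0:c1]=m[r0:r1,c0:c1];return cv2.morphologyEx(k,cv2.MORPH_CLOSE,np.ones((3,3)))
print('cam',-d['R'].T@d['t'])
p0=ray(d,(316,147),.01)
for D,m in((d,tm(im,110,185,245,390)),(s,tm(si,150,225,210,260))):
    print('tray',m.sum(),fit(D,m,[*p0,.17],lambda p:box(p,.074,.272,0,.016)))
o=lambda u,v:((u+.5)/4-.5+220,(v+.5)/4-.5+195)
for n,uv,z in(('cap',(121,141),.058),('hs',(242,134),.054),('knob',(364,126),.050),('trb1',(474,76),.052),('trb2',(489,142),.052),('purp1',(696,323),.04),('purp2',(754,359),.04)):
    print(n,ray(d,o(*uv),z))
# carrier corners batten tops
P=[ray(d,o(*c),.016) for c in((23,81),(558,31),(578,182),(37,234))];print(np.round(P,4),np.mean(P,0))
for n,(u,v) in(('tcap',(121,149)),('ths',(240,139)),('tkn',(358,126)),('ttr',(478,115))):print(n,ray(d,o(u,v),.012))
E
python3 - <<'E'
import cv2
im=cv2.imread('pics/side0.png')
cv2.imwrite('pics/cropC.png',cv2.resize(im[150:250,260:370],None,fx=6,fy=6,interpolation=cv2.INTER_CUBIC))
E
```

```text
cam [0.3294516  0.00892747 1.19716304]
tray 3870 (array([ 0.65733228, -0.07303944,  0.1878985 ]), np.float64(0.04436998562352179))
tray 1550 (array([ 0.65765441, -0.07970809,  0.19489314]), np.float64(0.08646571504925493))
cap [0.46209501 0.0730081 ]
hs [0.46612671 0.00889145]
knob [ 0.47072529 -0.05631387]
trb1 [ 0.4972767  -0.11543801]
trb2 [ 0.46170932 -0.12273388]
purp1 [ 0.3660335  -0.23218358]
purp2 [ 0.34699777 -0.26227775]
[[ 0.5004  0.1296]
 [ 0.5276 -0.1664]
 [ 0.4437 -0.1752]
 [ 0.4161  0.1209]] [ 0.47196015 -0.02279062]
tcap [0.46301885 0.07556737]
ths [0.46837694 0.01000006]
tkn [ 0.47541418 -0.05516177]
ttr [ 0.48135135 -0.12156359]
```

View pics/cropC.png

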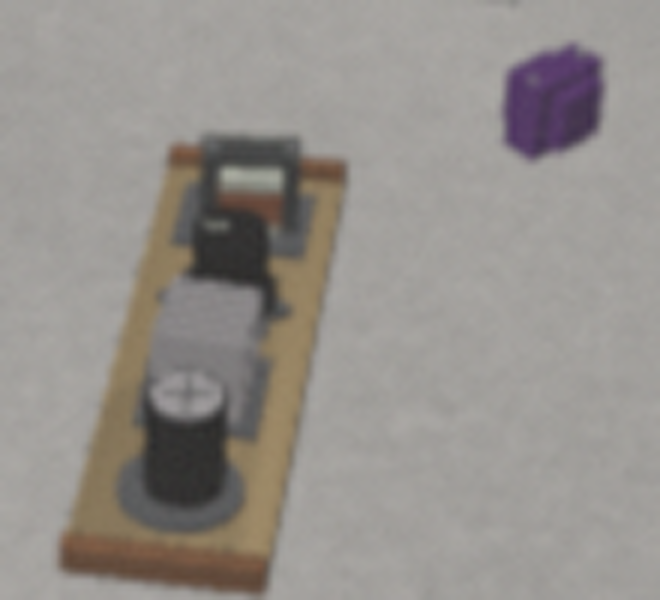

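The side crop shows the same order on the carrier: capacitor nearest at crop (185,440), then heat sink, knob and transformer. The purple look-alike sits apart from them. I'll refine the tray pose from corners, and get the tool axes and part poses.

Run:
```python
import cv2
im=cv2.imread('pics/side0.png')
cv2.imwrite('pics/cropD.png',cv2.resize(im[150:225,205:265],None,fx=8,fy=8,interpolation=cv2.INTER_CUBIC))
from h import *
from scipy.spatial.transform import Rotation as Ro
d=env.snapshot('top')
o=lambda u,v:((u+.5)/5-.5+245,(v+.5)/5-.5+110)
P=np.array([ray(d,o(*c),z) for c,z in(((50,159),.016),((637,51),.016),((669,210),.016),((82,320),.016))]);print(P.round(4),P.mean(0))
print('len',np.linalg.norm(P[0]-P[1]),np.linalg.norm(P[2]-P[1]),'yaw',np.arctan2(*(-(P[0]-P[1])[0],(P[0]-P[1])[1])),np.arctan2(*(-(P[3]-P[2])[0],(P[3]-P[2])[1])))
for a,b in(((201,145),(222,275)),((343,118),(368,250)),((486,93),(513,222))):print('div',(ray(d,o(*a),.016)+ray(d,o(*b),.016))/2)
st=env.state();print(Ro.from_quat(st['tcp_rot']).as_matrix().round(3),st['time'])
```

```text
[[ 0.6678  0.066 ]
 [ 0.718  -0.2007]
 [ 0.6435 -0.2129]
 [ 0.5934  0.0513]] [ 0.65566034 -0.07405963]
len 0.27134751028079573 0.07548563061640615 yaw 0.18600481404234429 0.18725358380486257
div [ 0.64404085 -0.00678236]
div [ 0.65597632 -0.07176951]
div [ 0.66817936 -0.13700087]
[[-0.     0.436 -0.9  ]
 [ 0.    -0.9   -0.436]
 [-1.    -0.    -0.   ]] 0.25
```

View pics/cropD.png

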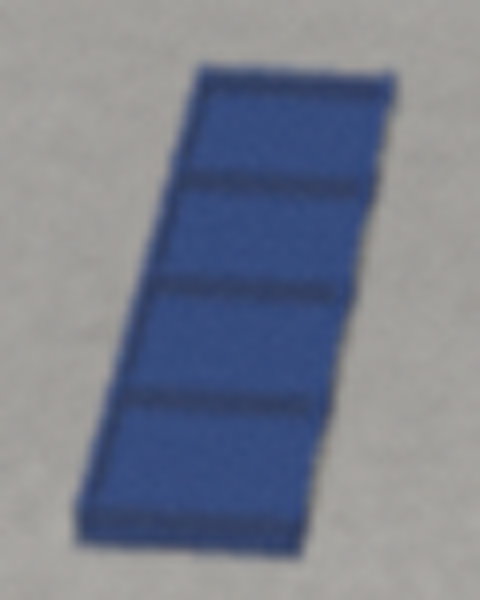

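Tray: centre about (0.656, -0.0735), yaw 0.187. Row yaw is 0.092. I'll start with the transformer at (0.4795, -0.119), yaw 0.20, gripping the core along x and keeping the fingertips above the tray rim.

```bash
python3 -m pendant '[[0.0912,0.03,0.05,0,0.12],[0.0912,0.08,0.1,0,0.24],[0.0912,0.175,0.511,-0.083,1.32],[0.0912,0.175,0.511,-0.083,1.32],[0.0912,0.175,0.511,-0.083,1.32],[0.0912,0.175,0.511,-0.083,1.32],[0.0912,0.175,0.511,-0.083,1.32],[0.0912,0.175,0.511,-0.083,1.32],[0.0912,0.175,0.511,-0.083,1.32],[0.0912,0.175,0.511,-0.083,1.32],[0.0912,0.175,0.511,-0.083,1.32],[0.0912,0.175,0.511,-0.083,1.32]]'
```

```text
time: 1.25
position: [0.4661, -0.167, 0.1401]
tcp_rot: [0.446, 0.548, -0.446, 0.549]
wrist_force: [0.2, 0.2, 1.5]
grip_width: 0.0912
```

```bash
python3 -m pendant '[[0.0912,0.01,0.04,-0.01,0.08],[0.0912,0.01,0.04,-0.01,0.08],[0.0912,0.01,0.04,-0.01,0.08],[0.0912,0.01,0.04,-0.01,0.08]]'
cat > p.py <<'E'
from h import *
from scipy.spatial.transform import Rotation as Ro
import sys
s=env.state();R=Ro.from_quat(s['tcp_rot']).as_matrix();a=np.arctan2(R[1,1],R[0,1]);a=(a+np.pi/2)%np.pi-np.pi/2
print('t',round(s['time'],2),'p',s['position'].round(4),'jaw yaw',round(a,3),'w',round(s['grip_width'],4),'tilt',np.round(R[:,0],3))
if len(sys.argv)>1:
    g=np.array([float(v) for v in sys.argv[1:5]]);print('need',(g[:3]-s['position']).round(4),round(g[3]-a,3))
E
python3 p.py .4795 -.119 .027 .2
```

```text
time: 1.58
position: [0.476, -0.129, 0.1304]
tcp_rot: [0.425, 0.565, -0.425, 0.565]
wrist_force: [0.4, -1.0, 0.7]
grip_width: 0.0917
t 1.58 p [ 0.476  -0.129   0.1304] jaw yaw 0.28 w 0.0917 tilt [ 0. -0. -1.]
need [ 0.0035  0.01   -0.1034] -0.08
```

```bash
python3 -m pendant '[[0.0912,0.0035,0.01,-0.03,-0.08],[0.0912,0.0035,0.01,-0.05,-0.08],[0.0912,0.0035,0.01,-0.07,-0.08],[0.0912,0.0035,0.01,-0.07,-0.08]]'; python3 p.py .4795 -.119 .027 .2
python3 - <<'E'
from h import *
a=env.snapshot('top')['image'][190:290,240:400];b=env.snapshot('side')['image'][130:240,250:400]
a=cv2.resize(a,(640,400));b=cv2.resize(b,(600,440));cv2.imwrite('pics/t1.png',a[...,::-1]);cv2.imwrite('pics/s1.png',b[...,::-1])
E
```

```text
time: 1.92
position: [0.4776, -0.1197, 0.0577]
tcp_rot: [0.448, 0.548, -0.449, 0.546]
wrist_force: [-1.1, 0.9, -0.1]
grip_width: 0.0911
t 1.92 p [ 0.4776 -0.1197  0.0577] jaw yaw 0.198 w 0.0911 tilt [-0.004  0.001 -1.   ]
need [ 0.0019  0.0007 -0.0307] 0.002
```

View pics/s1.png

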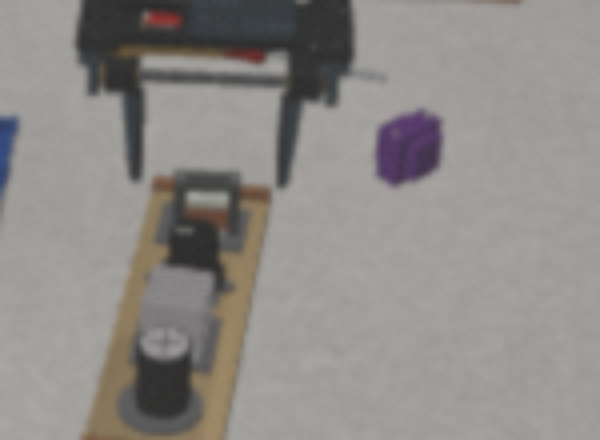

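View pics/t1.png

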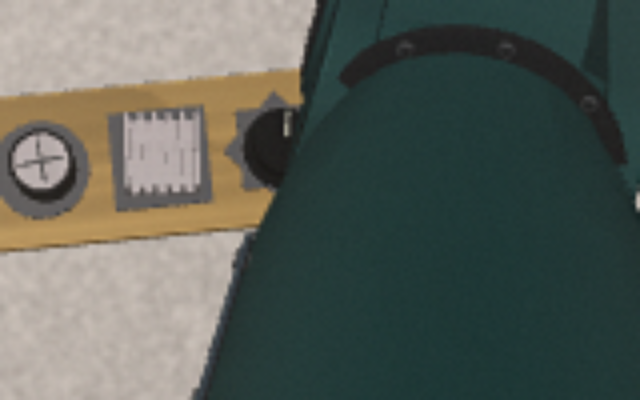

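The side crop shows the fingertips at (135,180) and (283,185), one on each side of the transformer at (207,185). I'll descend and grip.

```bash
python3 -m pendant '[[0.0912,0.001,0,-0.02,0],[0.0912,0.001,0,-0.03,0],[0.0912,0.001,0,-0.03,0],[0.03,0.001,0,-0.03,0],[0.03,0.001,0,-0.03,0],[0.03,0.001,0,-0.03,0],[0.03,0.001,0,-0.03,0],[0.03,0.001,0,-0.03,0],[0.03,0.001,0,-0.03,0],[0.03,0.001,0,-0.03,0],[0.03,0.001,0,-0.03,0]]'; python3 p.py .4795 -.119 .027 .2
```

```text
time: 2.93
position: [0.4803, -0.1189, 0.0303]
tcp_rot: [0.447, 0.548, -0.448, 0.547]
wrist_force: [-2.5, 0.1, 4.5]
grip_width: 0.0461
t 2.93 p [ 0.4803 -0.1189  0.0303] jaw yaw 0.2 w 0.0461 tilt [-0.  0. -1.]
need [-0.0008 -0.0001 -0.0033] -0.0
```

Gripped at 46.1 mm. I'll lift it and carry it to the left bay, about (0.638, 0.024).

```bash
python3 -m pendant '[[0.03,0,0,0.03,0],[0.03,0,0,0.06,0],[0.03,0,0,0.08,0],[0.03,0.03,0.03,0.09,0],[0.03,0.055,0.05,0.09,0],[0.03,0.08,0.073,0.09,0],[0.03,0.105,0.095,0.09,0],[0.03,0.13,0.119,0.09,-0.01],[0.03,0.157,0.143,0.09,-0.01],[0.03,0.157,0.143,0.09,-0.01],[0.03,0.157,0.143,0.09,-0.01],[0.03,0.157,0.143,0.09,-0.01]]'; python3 p.py .6376 .0238 .0245 .187;  python3 - <<'E'
from h import *
a=env.snapshot('top')['image'][100:200,230:390];b=env.snapshot('side')['image'][110:230,180:330]
a=cv2.resize(a,(640,400));b=cv2.resize(b,(600,480));cv2.imwrite('pics/t2.png',a[...,::-1]);cv2.imwrite('pics/s2.png',b[...,::-1])
E
```

```text
time: 3.93
position: [0.6367, 0.0241, 0.1196]
tcp_rot: [0.45, 0.546, -0.451, 0.545]
wrist_force: [1.0, 0.1, -2.1]
grip_width: 0.0459
t 3.93 p [0.6367 0.0241 0.1196] jaw yaw 0.19 w 0.0459 tilt [-0.001 -0.    -1.   ]
need [ 0.0009 -0.0003 -0.0951] -0.003
```

View pics/s2.png

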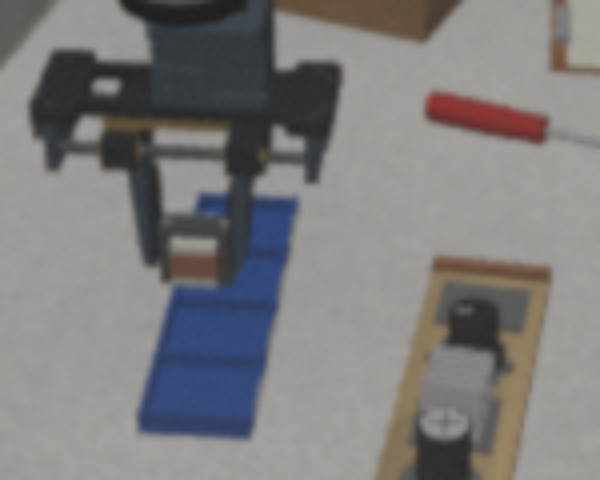

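The transformer hangs upright in the jaws at crop (195,255). I'll lower it to z≈0.026 first.

```bash
python3 -m pendant '[[0.03,0.001,0,-0.03,0],[0.03,0.001,0,-0.06,0],[0.03,0.001,0,-0.08,0],[0.03,0.001,0,-0.088,0],[0.03,0.001,0,-0.093,0],[0.03,0.001,0,-0.093,0],[0.03,0.001,0,-0.093,0]]'; python3 p.py .6376 .0238 .0245 .187;  python3 - <<'E'
from h import *
b=env.snapshot('side')['image'][130:230,190:300]
b=cv2.resize(b,(660,600),interpolation=cv2.INTER_CUBIC);cv2.imwrite('pics/s3.png',b[...,::-1])
E
```

```text
time: 4.62
position: [0.639, 0.0239, 0.0283]
tcp_rot: [0.451, 0.545, -0.45, 0.545]
wrist_force: [0.1, -0.1, -2.1]
grip_width: 0.0459
t 4.62 p [0.639  0.0239 0.0283] jaw yaw 0.19 w 0.0459 tilt [ 0.001  0.    -1.   ]
need [-0.0014 -0.0001 -0.0038] -0.003
```

View pics/s3.png

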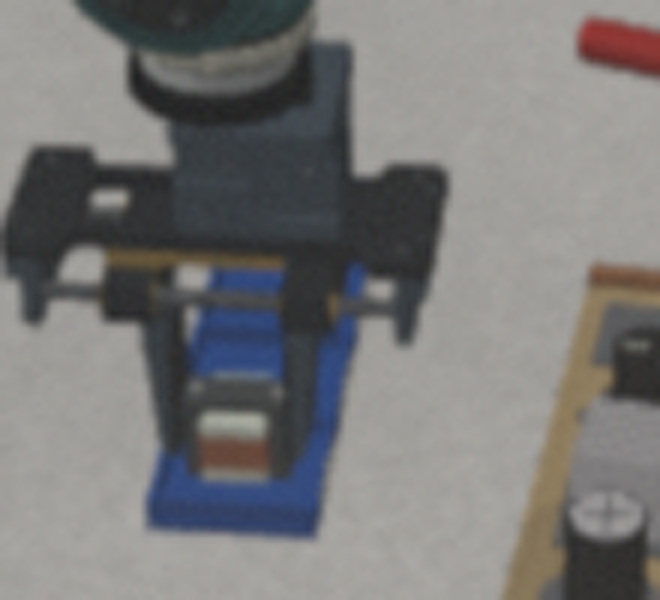

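The picture shows the transformer over the left bay, centred at crop (235,430) and upright. I'll lower it 3.5 mm to contact, open, and rise.

```bash
python3 -m pendant '[[0.03,-0.001,0,-0.002,0],[0.03,-0.001,0,-0.0035,0],[0.03,-0.001,0,-0.0035,0],[0.03,-0.001,0,-0.0035,0]]'; python3 -m pendant '[[0.09,0,0,0,0],[0.09,0,0,0,0],[0.09,0,0,0,0],[0.09,0,0,0,0],[0.09,0,0,0.02,0],[0.09,0,0,0.05,0],[0.09,0,0,0.09,0],[0.09,0,0,0.09,0],[0.09,0,0,0.09,0]]'; python3 p.py .4707 -.0563 .1 .092
```

```text
time: 5.0
position: [0.6378, 0.0241, 0.0244]
tcp_rot: [0.45, 0.545, -0.45, 0.545]
wrist_force: [-2.2, -0.9, 5.4]
grip_width: 0.0456
time: 5.75
position: [0.6389, 0.0241, 0.116]
tcp_rot: [0.451, 0.544, -0.449, 0.546]
wrist_force: [0.6, 0.7, -1.1]
grip_width: 0.0899
t 5.75 p [0.6389 0.0241 0.116 ] jaw yaw 0.19 w 0.0899 tilt [ 0.004  0.    -1.   ]
need [-0.1682 -0.0804 -0.016 ] -0.098
```

Now the knob. I'll fit its silhouette (skirt plus grip) in the first top picture for a better centre.

```bash
python3 - <<'E'
from h import *
d=env.snapshot('top');im=cv2.imread('pics/top0.png')
m=np.zeros(im.shape[:2],np.uint8);g=im.max(2)
m[208:245,298:325]=(g[208:245,298:325]<60)
n,l,s,c=cv2.connectedComponentsWithStats(m);k=1+s[1:,4].argmax();m=(l==k).astype(np.uint8);print(s[k])
cnt,_=cv2.findContours(m,0,2);mm=np.zeros_like(m);cv2.fillPoly(mm,[cv2.convexHull(cnt[0])],1)
th=np.linspace(0,2*np.pi,60)
def f(p):
    r=[np.c_[p[0]+R*np.cos(th),p[1]+R*np.sin(th),z+0*th] for R,z in((.022,.018),(.0175,.050))];return np.vstack(r)
print(fit(d,mm,[.473,-.057],f))
E
python3 -m pendant '[[0.09,-0.03,-0.015,0,0],[0.09,-0.06,-0.03,0,-0.03],[0.09,-0.09,-0.045,0,-0.05],[0.09,-0.12,-0.06,0,-0.07],[0.09,-0.15,-0.07,0,-0.09],[0.09,-0.166,-0.081,0,-0.098],[0.09,-0.166,-0.081,0,-0.098],[0.09,-0.166,-0.081,0,-0.098]]'; python3 p.py
```

```text
[301 217  20  20 314]
(array([ 0.47404578, -0.05745711]), np.float64(0.05334836104066876))
time: 6.47
position: [0.4704, -0.0571, 0.1129]
tcp_rot: [0.476, 0.523, -0.477, 0.522]
wrist_force: [0.1, -0.3, 0.8]
grip_width: 0.0898
t 6.47 p [ 0.4704 -0.0571  0.1129] jaw yaw 0.091 w 0.0898 tilt [-0.001  0.    -1.   ]
```

```bash
python3 -m pendant '[[0.09,0.0035,0,-0.03,0],[0.09,0.0035,0,-0.06,0],[0.09,0.0035,0,-0.085,0],[0.09,0.0035,0,-0.085,0],[0.06,0.0035,0,-0.085,0],[0.05,0.0035,0,-0.085,0],[0.02,0.0035,0,-0.085,0],[0.02,0.0035,0,-0.085,0],[0.02,0.0035,0,-0.085,0],[0.02,0.0035,0,-0.085,0],[0.02,0.0035,0,-0.085,0],[0.02,0.0035,0,-0.085,0]]'; python3 p.py .6499 -.0411 .1 .187
python3 - <<'E'
from h import *
b=env.snapshot('side')['image'][130:250,190:340]
b=cv2.resize(b,(750,600),interpolation=cv2.INTER_CUBIC);cv2.imwrite('pics/s4.png',b[...,::-1])
E
```

```text
time: 7.47
position: [0.475, -0.0569, 0.029]
tcp_rot: [0.477, 0.522, -0.476, 0.523]
wrist_force: [0.5, 0.4, -0.0]
grip_width: 0.0399
t 7.47 p [ 0.475  -0.0569  0.029 ] jaw yaw 0.092 w 0.0399 tilt [ 0. -0. -1.]
need [0.1749 0.0158 0.071 ] 0.095
```

View pics/s4.png

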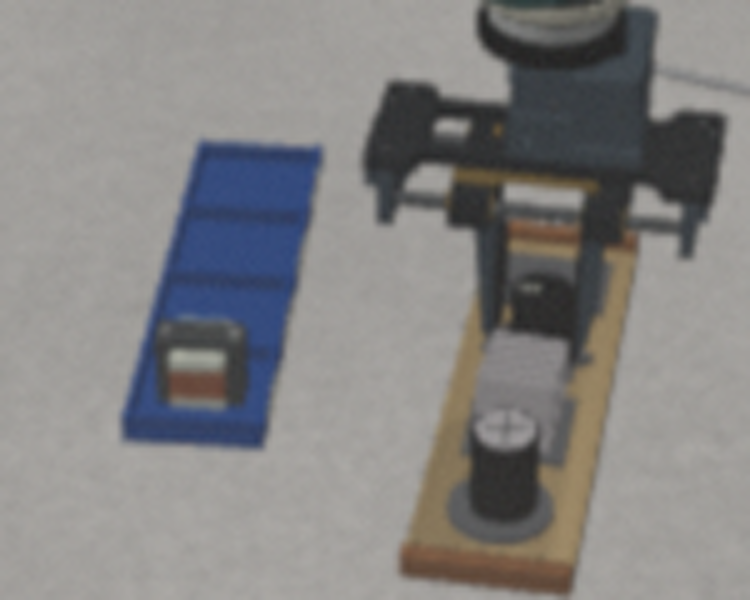

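The transformer stands upright in the left bay at crop (203,365), and the fingers are closing around the knob at (542,305). I'll finish the grip, then lift.

```bash
python3 -m pendant '[[0.02,0,0,0,0],[0.02,0,0,0,0],[0.02,0,0,0,0],[0.02,0,0,0,0]]'; python3 p.py .6499 -.0411 .1 .187
```

```text
time: 7.85
position: [0.4749, -0.0569, 0.0288]
tcp_rot: [0.476, 0.522, -0.476, 0.522]
wrist_force: [-2.6, -0.4, 5.4]
grip_width: 0.0344
t 7.85 p [ 0.4749 -0.0569  0.0288] jaw yaw 0.092 w 0.0344 tilt [-0. -0. -1.]
need [0.175  0.0158 0.0712] 0.095
```

```bash
python3 -m pendant '[[0.02,0,0,0.03,0],[0.02,0,0,0.06,0],[0.02,0.01,0,0.09,0],[0.02,0.04,0.004,0.09,0.02],[0.02,0.075,0.008,0.09,0.04],[0.02,0.11,0.01,0.09,0.06],[0.02,0.145,0.014,0.09,0.08],[0.02,0.175,0.016,0.09,0.095],[0.02,0.175,0.016,0.09,0.095],[0.02,0.175,0.016,0.09,0.095],[0.02,0.175,0.016,0.09,0.095]]'; python3 p.py .6499 -.0411 .0265 .187
python3 - <<'E'
from h import *
b=env.snapshot('side')['image'][110:230,180:330]
b=cv2.resize(b,(750,600),interpolation=cv2.INTER_CUBIC);cv2.imwrite('pics/s5.png',b[...,::-1])
E
```

```text
time: 8.77
position: [0.6489, -0.0408, 0.118]
tcp_rot: [0.451, 0.545, -0.451, 0.544]
wrist_force: [-1.0, -0.6, -0.7]
grip_width: 0.0344
t 8.77 p [ 0.6489 -0.0408  0.118 ] jaw yaw 0.187 w 0.0344 tilt [-0.002  0.    -1.   ]
need [ 0.001  -0.0003 -0.0915] 0.0
```

View pics/s5.png

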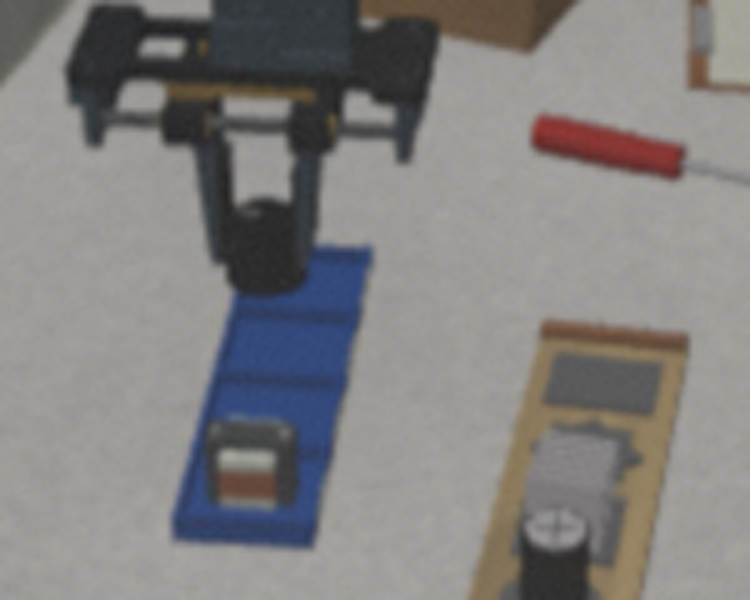

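The knob hangs upright in the jaws at crop (267,250). I'll lower it to contact.

```bash
python3 -m pendant '[[0.02,0.001,0,-0.03,0],[0.02,0.001,0,-0.06,0],[0.02,0.001,0,-0.08,0],[0.02,0.001,0,-0.087,0],[0.02,0.001,0,-0.091,0],[0.02,0.001,0,-0.093,0],[0.02,0.001,0,-0.095,0],[0.02,0.001,0,-0.095,0],[0.02,0.001,0,-0.095,0]]'; python3 p.py .6499 -.0411 .0228 .187
```

```text
time: 9.57
position: [0.6515, -0.0409, 0.0247]
tcp_rot: [0.451, 0.544, -0.451, 0.545]
wrist_force: [-0.2, 0.3, -1.2]
grip_width: 0.0342
t 9.57 p [ 0.6515 -0.0409  0.0247] jaw yaw 0.187 w 0.0342 tilt [ 0.001 -0.    -1.   ]
need [-0.0016 -0.0002 -0.0019] 0.0
```

```bash
python3 -m pendant '[[0.02,-0.001,0,-0.001,0],[0.02,-0.001,0,-0.002,0],[0.02,-0.001,0,-0.002,0],[0.02,-0.001,0,-0.002,0]]'; python3 -m pendant '[[0.09,0,0,0,0],[0.09,0,0,0,0],[0.09,0,0,0,0],[0.09,0,0,0,0],[0.09,0,0,0.02,0],[0.09,0,0,0.05,0],[0.09,0,0,0.09,0],[0.09,0,0,0.09,0],[0.09,0,0,0.09,0]]'; python3 p.py .4665 .0089 .1 .06
python3 - <<'E'
from h import *
d=env.snapshot('top');im=cv2.imread('pics/top0.png')
m=np.zeros(im.shape[:2],np.uint8);w=im[210:243,264:296].astype(int);m[210:243,264:296]=(w.min(2)>118)&(w.max(2)-w.min(2)<40)
m=cv2.morphologyEx(m,cv2.MORPH_CLOSE,np.ones((5,5)));n,l,s,c=cv2.connectedComponentsWithStats(m);k=1+s[1:,4].argmax();m=(l==k).astype(np.uint8);print(s[k])
print('hs',fit(d,m,[.466,.009,.03],lambda p:box(p,.04,.04,.0539,.054)))
m=np.zeros(im.shape[:2],np.uint8);w=im[215:247,236:264].astype(int);m[215:247,236:264]=w.min(2)>118
m=cv2.morphologyEx(m,cv2.MORPH_CLOSE,np.ones((3,3)));n,l,s,c=cv2.connectedComponentsWithStats(m)
print(s);k=1+s[1:,4].argmax();print('cap',ray(d,c[k],.058))
E
```

```text
time: 9.9
position: [0.6503, -0.0409, 0.0228]
tcp_rot: [0.451, 0.544, -0.451, 0.545]
wrist_force: [-4.9, 0.1, 12.8]
grip_width: 0.0343
time: 10.65
position: [0.6514, -0.041, 0.1141]
tcp_rot: [0.452, 0.543, -0.45, 0.546]
wrist_force: [-0.4, -0.4, -0.8]
grip_width: 0.0891
t 10.65 p [ 0.6514 -0.041   0.1141] jaw yaw 0.187 w 0.0891 tilt [ 0.004 -0.    -1.   ]
need [-0.1849  0.0499 -0.0141] -0.127
[271 218  19  20 356]
hs (array([ 0.46675267,  0.00934276, -0.00149203]), np.float64(0.03726788170563966))
[[     0      0    560    420 235060]
 [   244    224     13     13    140]]
cap [0.46191983 0.07296915]
```

Heat sink at (0.4668, 0.0093), yaw ≈ 0.

```bash
python3 -m pendant '[[0.09,-0.03,0.008,0,-0.03],[0.09,-0.06,0.016,0,-0.06],[0.09,-0.09,0.024,0,-0.09],[0.09,-0.12,0.032,0,-0.12],[0.09,-0.15,0.04,0,-0.16],[0.09,-0.183,0.05,0,-0.187],[0.09,-0.183,0.05,0,-0.187],[0.09,-0.183,0.05,-0.04,-0.187],[0.09,-0.183,0.05,-0.04,-0.187],[0.09,-0.183,0.05,-0.04,-0.187]]'; python3 p.py .4668 .0093 .028 0
python3 - <<'E'
from h import *
b=env.snapshot('side')['image'][130:250,190:340]
b=cv2.resize(b,(750,600),interpolation=cv2.INTER_CUBIC);cv2.imwrite('pics/s6.png',b[...,::-1])
E
```

```text
time: 11.53
position: [0.4649, 0.0092, 0.07]
tcp_rot: [0.499, 0.501, -0.501, 0.499]
wrist_force: [0.6, 0.4, 1.1]
grip_width: 0.0905
t 11.53 p [0.4649 0.0092 0.07  ] jaw yaw 0.0 w 0.0905 tilt [-0.006  0.    -1.   ]
need [ 0.0019  0.0001 -0.042 ] -0.0
```

View pics/s6.png

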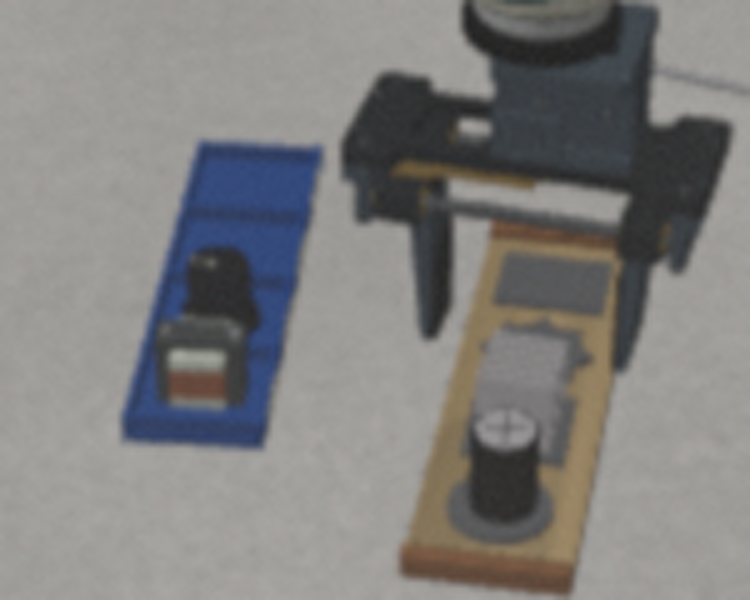

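The knob stands in the second bay at crop (220,290), and the fingers straddle the heat sink at (525,370). I'll descend and grip.

```bash
python3 -m pendant '[[0.09,0.001,0,-0.02,0],[0.09,0.001,0,-0.042,0],[0.09,0.001,0,-0.042,0],[0.02,0.001,0,-0.042,0],[0.02,0.001,0,-0.042,0],[0.02,0.001,0,-0.042,0],[0.02,0.001,0,-0.042,0],[0.02,0.001,0,-0.042,0],[0.02,0.001,0,-0.042,0],[0.02,0.001,0,-0.042,0],[0.02,0.001,0,-0.042,0],[0.02,0.001,0,-0.042,0]]'; python3 p.py .6621 -.1059 .1 .187
```

```text
time: 12.58
position: [0.4681, 0.0091, 0.0299]
tcp_rot: [0.5, 0.5, -0.5, 0.5]
wrist_force: [-0.4, -0.9, 4.9]
grip_width: 0.0401
t 12.58 p [0.4681 0.0091 0.0299] jaw yaw -0.0 w 0.0401 tilt [ 0.  0. -1.]
need [ 0.194  -0.115   0.0701] 0.187
```

```bash
python3 -m pendant '[[0.02,0,0,0.03,0],[0.02,0,0,0.06,0],[0.02,0,0,0.09,0],[0.02,0.03,-0.017,0.09,0.03],[0.02,0.06,-0.035,0.09,0.06],[0.02,0.09,-0.053,0.09,0.09],[0.02,0.12,-0.07,0.09,0.12],[0.02,0.15,-0.088,0.09,0.15],[0.02,0.175,-0.104,0.09,0.17],[0.02,0.194,-0.115,0.09,0.187],[0.02,0.194,-0.115,0.09,0.187],[0.02,0.194,-0.115,0.09,0.187]]'; python3 -m pendant '[[0.02,0,0,-0.03,0],[0.02,0,0,-0.06,0],[0.02,0,0,-0.08,0],[0.02,0,0,-0.087,0],[0.02,0,0,-0.092,0],[0.02,0,0,-0.092,0],[0.02,0,0,-0.092,0]]';python3 p.py .6621 -.1059 .0239 .187
python3 - <<'E'
from h import *
b=env.snapshot('side')['image'][130:250,190:340]
b=cv2.resize(b,(750,600),interpolation=cv2.INTER_CUBIC);cv2.imwrite('pics/s7.png',b[...,::-1])
E
```

```text
time: 13.58
position: [0.662, -0.1063, 0.119]
tcp_rot: [0.451, 0.545, -0.451, 0.544]
wrist_force: [-0.8, 0.6, -1.6]
grip_width: 0.04
time: 14.17
position: [0.6624, -0.1058, 0.0288]
tcp_rot: [0.451, 0.544, -0.451, 0.545]
wrist_force: [0.3, -0.1, -0.8]
grip_width: 0.0397
t 14.17 p [ 0.6624 -0.1058  0.0288] jaw yaw 0.187 w 0.0397 tilt [ 0.001 -0.    -1.   ]
need [-0.0003 -0.0001 -0.0049] -0.0
```

View pics/s7.png

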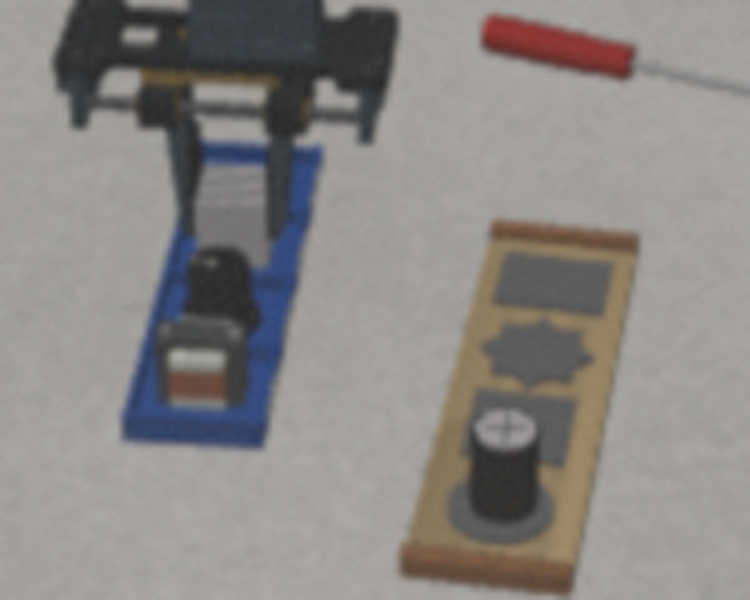

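The heat sink is upright over the third bay from the left, at crop (235,215). I'll set it down.

```bash
python3 -m pendant '[[0.02,0,0,-0.002,0],[0.02,0,0,-0.004,0],[0.02,0,0,-0.0045,0],[0.02,0,0,-0.0045,0]]'; python3 -m pendant '[[0.09,0,0,0,0],[0.09,0,0,0,0],[0.09,0,0,0,0],[0.09,0,0,0,0],[0.09,0,0,0.02,0],[0.09,0,0,0.05,0],[0.09,0,0,0.09,0],[0.09,0,0,0.09,0],[0.09,0,0,0.09,0]]'; python3 p.py .462 .073 .114 .092
```

```text
time: 14.55
position: [0.6623, -0.1059, 0.0239]
tcp_rot: [0.451, 0.544, -0.451, 0.545]
wrist_force: [-1.8, 0.0, 4.6]
grip_width: 0.0401
time: 15.3
position: [0.6634, -0.1062, 0.1157]
tcp_rot: [0.452, 0.543, -0.45, 0.546]
wrist_force: [-0.1, 0.2, -1.1]
grip_width: 0.09
t 15.3 p [ 0.6634 -0.1062  0.1157] jaw yaw 0.187 w 0.09 tilt [ 0.004 -0.001 -1.   ]
need [-0.2014  0.1792 -0.0017] -0.095
```

```bash
python3 -m pendant '[[0.09,-0.027,0.024,0,-0.01],[0.09,-0.054,0.048,0,-0.02],[0.09,-0.081,0.072,0,-0.04],[0.09,-0.108,0.096,0,-0.05],[0.09,-0.135,0.12,0,-0.06],[0.09,-0.162,0.144,0,-0.08],[0.09,-0.189,0.168,0,-0.09],[0.09,-0.2,0.179,0,-0.095],[0.09,-0.2,0.179,-0.02,-0.095],[0.09,-0.2,0.179,-0.035,-0.095],[0.09,-0.2,0.179,-0.035,-0.095],[0.09,-0.2,0.179,-0.035,-0.095]]'; python3 p.py .462 .073 .028 .092
python3 - <<'E'
from h import *
b=env.snapshot('side')['image'][130:250,190:340]
b=cv2.resize(b,(750,600),interpolation=cv2.INTER_CUBIC);cv2.imwrite('pics/s8.png',b[...,::-1])
E
```

```text
time: 16.3
position: [0.4609, 0.073, 0.0773]
tcp_rot: [0.476, 0.523, -0.477, 0.522]
wrist_force: [-0.0, 0.2, 0.4]
grip_width: 0.0901
t 16.3 p [0.4609 0.073  0.0773] jaw yaw 0.092 w 0.0901 tilt [-0.003 -0.    -1.   ]
need [ 0.0011 -0.     -0.0493] -0.0
```

View pics/s8.png

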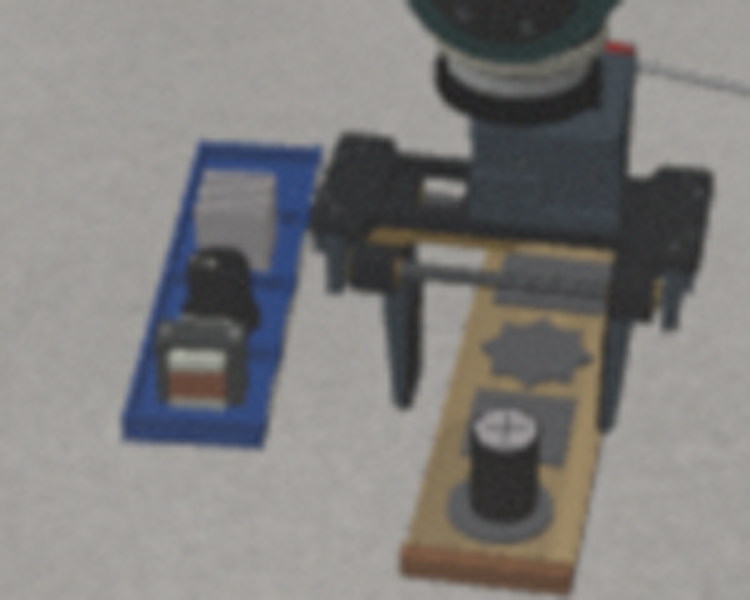

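The heat sink is upright in its bay, and the fingers straddle the capacitor at crop (505,465). I'll descend and grip.

```bash
python3 -m pendant '[[0.09,0,0,-0.03,0],[0.09,0,0,-0.05,0],[0.09,0,0,-0.05,0],[0.02,0,0,-0.05,0],[0.02,0,0,-0.05,0],[0.02,0,0,-0.05,0],[0.02,0,0,-0.05,0],[0.02,0,0,-0.05,0],[0.02,0,0,-0.05,0],[0.02,0,0,-0.05,0],[0.02,0,0,-0.05,0],[0.02,0,0,-0.05,0]]';python3 -m pendant '[[0.02,0,0,0,0],[0.02,0,0,0,0],[0.02,0,0,0,0]]'; python3 p.py .6744 -.1708 .114 .187
```

```text
time: 17.35
position: [0.462, 0.0731, 0.0283]
tcp_rot: [0.476, 0.522, -0.476, 0.522]
wrist_force: [0.8, -0.2, 2.0]
grip_width: 0.0338
time: 17.6
position: [0.462, 0.0731, 0.0283]
tcp_rot: [0.476, 0.522, -0.476, 0.522]
wrist_force: [-0.9, 0.3, 3.4]
grip_width: 0.0337
t 17.6 p [0.462  0.0731 0.0283] jaw yaw 0.092 w 0.0337 tilt [ 0. -0. -1.]
need [ 0.2124 -0.2439  0.0857] 0.095
```

```bash
python3 -m pendant '[[0.02,0,0,0.03,0],[0.02,0,0,0.06,0],[0.02,0,0,0.095,0],[0.02,0.024,-0.027,0.095,0.01],[0.02,0.048,-0.054,0.095,0.02],[0.02,0.072,-0.081,0.095,0.03],[0.02,0.096,-0.108,0.095,0.04],[0.02,0.12,-0.135,0.095,0.05],[0.02,0.144,-0.163,0.095,0.06],[0.02,0.168,-0.19,0.095,0.08],[0.02,0.19,-0.217,0.095,0.09],[0.02,0.2,-0.23,0.095,0.095]]';python3 -m pendant '[[0.02,0.01,-0.01,0,0],[0.02,0.0124,-0.014,0,0],[0.02,0.0124,-0.014,0,0],[0.02,0.0124,-0.014,0,0]]'; python3 p.py .6744 -.1708 .0223 .187
python3 - <<'E'
from h import *
b=env.snapshot('side')['image'][110:230,180:330]
b=cv2.resize(b,(750,600),interpolation=cv2.INTER_CUBIC);cv2.imwrite('pics/s9.png',b[...,::-1])
E
```

```text
time: 18.6
position: [0.664, -0.1599, 0.1231]
tcp_rot: [0.451, 0.544, -0.451, 0.545]
wrist_force: [-0.3, 0.9, -0.2]
grip_width: 0.0338
time: 18.93
position: [0.6736, -0.1704, 0.1228]
tcp_rot: [0.451, 0.545, -0.451, 0.544]
wrist_force: [-0.1, 0.1, -0.4]
grip_width: 0.0341
t 18.93 p [ 0.6736 -0.1704  0.1228] jaw yaw 0.187 w 0.0341 tilt [-0.001  0.    -1.   ]
need [ 0.0008 -0.0004 -0.1005] 0.0
```

View pics/s9.png

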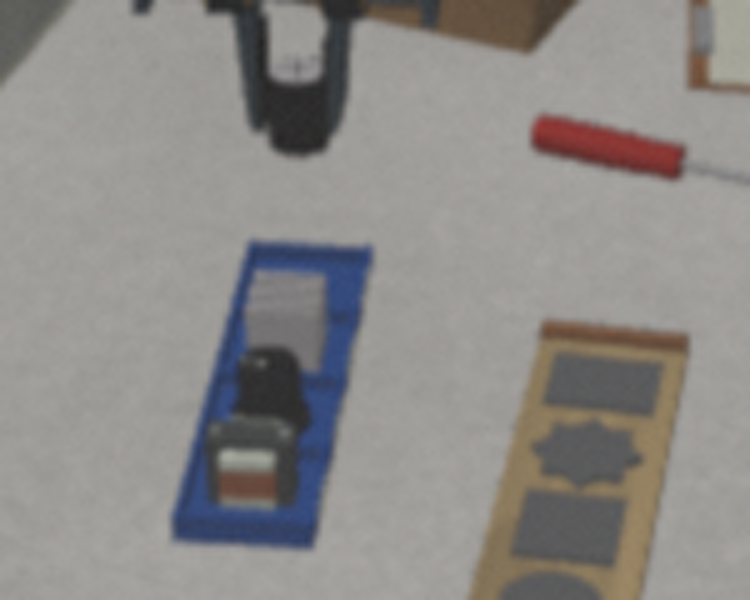

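The capacitor is held upright at crop (298,110). I'll lower it into the right-end bay.

```bash
python3 -m pendant '[[0.02,0.0005,0,-0.03,0],[0.02,0.0005,0,-0.06,0],[0.02,0.0005,0,-0.08,0],[0.02,0.0005,0,-0.09,0],[0.02,0.0005,0,-0.096,0],[0.02,0.0005,0,-0.098,0],[0.02,0.0005,0,-0.099,0],[0.02,0.0005,0,-0.1,0],[0.02,0,0,-0.1,0],[0.02,0,0,-0.1,0]]';python3 p.py .6744 -.1708 .0223 .187
```

```text
time: 19.82
position: [0.6747, -0.171, 0.0241]
tcp_rot: [0.451, 0.544, -0.451, 0.545]
wrist_force: [0.5, 0.3, -1.0]
grip_width: 0.034
t 19.82 p [ 0.6747 -0.171   0.0241] jaw yaw 0.187 w 0.034 tilt [ 0.001 -0.    -1.   ]
need [-0.0003  0.0002 -0.0018] -0.0
```

```bash
python3 -m pendant '[[0.02,0,0,-0.001,0],[0.02,0,0,-0.0017,0],[0.02,0,0,-0.0017,0],[0.02,0,0,-0.0017,0]]'; python3 -m pendant '[[0.09,0,0,0,0],[0.09,0,0,0,0],[0.09,0,0,0,0],[0.09,0,0,0,0],[0.09,0,0,0.02,0],[0.09,0,0,0.05,0],[0.09,0,0,0.09,0],[0.09,0,0,0.12,0],[0.09,0,0,0.12,0]]'; python3 -m pendant '[[0.09,-0.03,-0.02,0.03,0],[0.09,-0.06,-0.04,0.05,0],[0.09,-0.09,-0.07,0.05,0],[0.09,-0.12,-0.1,0.05,0],[0.09,-0.15,-0.13,0.05,0],[0.09,-0.18,-0.16,0.05,0],[0.09,-0.2,-0.19,0.05,0],[0.09,-0.2,-0.22,0.05,0],[0.09,-0.2,-0.25,0.05,0],[0.09,-0.2,-0.25,0.05,0],[0.09,-0.2,-0.25,0.05,0]]'
python3 - <<'E'
from h import *
d=env.snapshot('top')
a=cv2.resize(d['image'],(800,600))
cv2.imwrite('pics/full.png',a[...,::-1])
a=cv2.resize(d['image'][105:185,245:390],None,fx=5,fy=5,interpolation=cv2.INTER_CUBIC);cv2.imwrite('pics/t10.png',a[...,::-1])
b=env.snapshot('side')['image'][130:230,190:300]
b=cv2.resize(b,(660,600),interpolation=cv2.INTER_CUBIC);cv2.imwrite('pics/s10.png',b[...,::-1])
E
```

```text
time: 20.15
position: [0.6746, -0.171, 0.0223]
tcp_rot: [0.451, 0.544, -0.451, 0.545]
wrist_force: [-3.0, 0.9, 7.7]
grip_width: 0.034
time: 20.9
position: [0.6775, -0.1718, 0.1482]
tcp_rot: [0.452, 0.542, -0.45, 0.547]
wrist_force: [1.2, -0.2, 0.7]
grip_width: 0.0891
time: 21.82
position: [0.4738, -0.4219, 0.1909]
tcp_rot: [0.452, 0.544, -0.452, 0.544]
wrist_force: [-0.4, 0.2, -0.9]
grip_width: 0.09
```

View pics/t10.png

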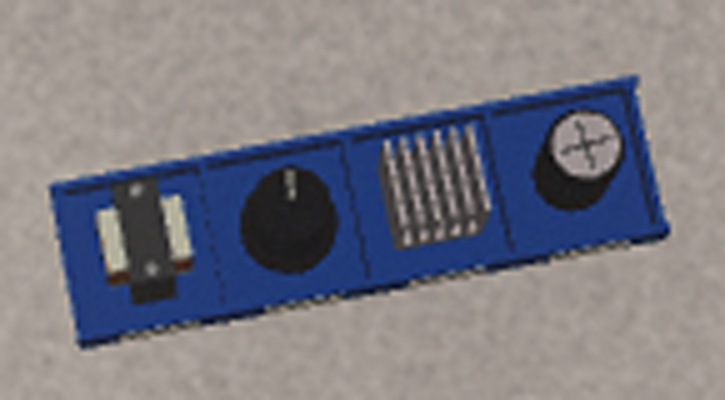

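View pics/s10.png

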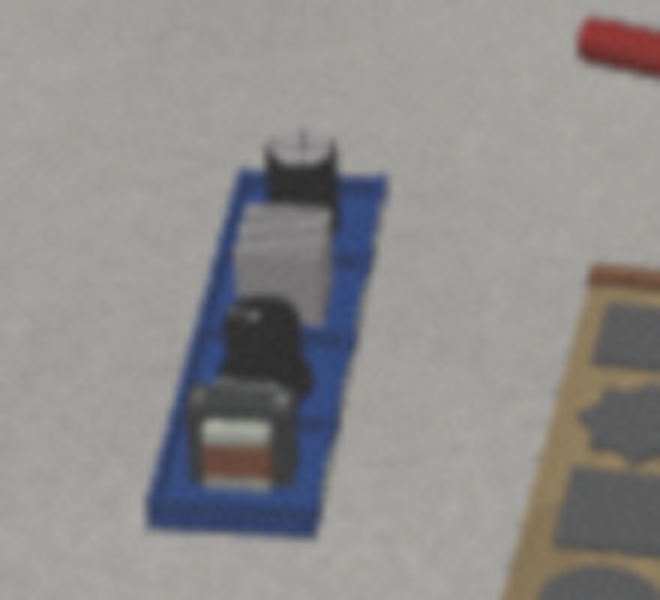

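View pics/full.png

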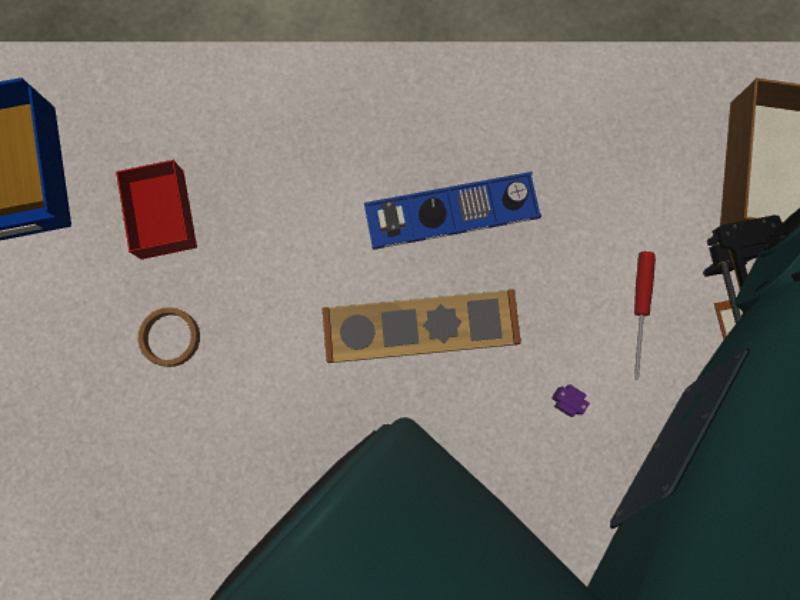

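All four parts stand upright in the tray: transformer (crop 145,240), knob (290,220), heat sink (437,190) and capacitor (580,160). I'll check the offsets from the bay centres numerically.

Run:
```python
from h import *
d=env.snapshot('top');s=env.snapshot('side')
o=lambda u,v:((u+.5)/5-.5+245,(v+.5)/5-.5+105)
c,sn=np.cos(.187),np.sin(.187)
for n,uv,z in(('cap',(588,145),.052),('hs',(434,188),.048),('knob skirt',(290,223),.010),('tr',(145,229),.046),('tray',((50+637+669+82)/4,(185+77+236+346)/4),.016)):
    v=ray(d,o(*uv),z)-[.656,-.0735];print(n,(c*v[0]+sn*v[1]).round(4),(-sn*v[0]+c*v[1]).round(4))
print('side tray corners',[ray(s,((u+.5)/6-.5+190,(v+.5)/6-.5+130),.016).round(4) for u,v in((243,172),(387,178),(318,508),(152,500))])
os=lambda u,v:((u+.5)/6-.5+190,(v+.5)/6-.5+130)
a=np.mean([ray(s,os(u,v),.016) for u,v in((243,172),(387,178),(318,512),(150,500))],0);print('tray side',a,'cap side',ray(s,os(301,150),.052))
```

```text
cap 0.0001 -0.1001
hs -0.0053 -0.0303
knob skirt 0.0009 0.0314
tr 0.0009 0.0978
tray -0.0011 0.0001
side tray corners [array([ 0.7137, -0.1986]), array([ 0.6433, -0.2135]), array([0.5936, 0.0479]), array([0.6641, 0.0624])]
tray side [ 0.6536779 -0.0747547] cap side [ 0.67325136 -0.17170486]
```

```bash
python3 -c "
from cell import env
print(env.sign_off())"
```

```text
the job is handed in; nothing more can be done
None
```

All four parts are in the blue tray in reverse order, and the job is handed in at about 22 s of the 96 s allowed. No verdict was reported. From left to right, the tray now holds the transformer, knob, heat sink and capacitor. The delivery row was capacitor, heat sink, knob and transformer.

- **Fit in the bays:** measured in the last top picture, each part is within about 6 mm of its bay centre in x and y. The limit is 12 mm. The heat sink is the furthest off, about 5 mm in x, from a centre picked by eye. The two cameras agree on the tray centre to about 3 mm. An early silhouette fit of the tray in the side picture was about 6 mm off in y, so I used the corner measurements instead.
- **Upright and released:** both cameras show all four parts standing upright, with the gripper open and clear of them.
- **Left alone:** the screwdriver, tape roll, red bin and purple look-alike show no visible change. I judged that by eye and did not measure it.

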